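# Sort the empties by the can crusher into the caddy

### The arm

A 7-joint arm with a two-finger parallel gripper is mounted at the origin on the work surface. World frame = base frame: x ahead of the robot, y to its left, z up, the work surface at z = 0. Lengths are in m, angles in rad, forces in N, time in s.
With the tool pointing down it reaches from about 0.425 to 0.925 m from the base axis. Payload 6.8 kg.
Tool frame: the origin (TCP) lies at the very end of the fingers, on their centre line; the grasp point (between the pads) lies 19 mm behind it; z points along the fingers, y is the line along which they close (so a half turn about z gives the same grasp; the last joint's range is limited). The gripper opens to 85 mm and grips with 20 to 120 N. Pads are 22 mm wide; open, the fingers measure 114 mm over their backs; the gripper's body (76 mm by 85 mm) begins 54 mm behind the grasp point. The pads swing forward as they close: fully open they stand 13 mm farther back than shut.
Start: joints at [-0.108, 0.477, 0.022, 1.555, -0.011, 1.109, -0.083], TCP at [0.675, 0, 0.231] pointing down, gripper open.
Joint ranges: [-2.96, 2.96], [-0.34, 2.1], [-1.41, 1.46], [0.24, 2.44], [-1.37, 4.51], [0.17, 1.92], [-2.96, 2.96]. Speed limits (rad/s): [2.39, 2.39, 3.14, 3.14, 3.14, 3.14, 3.14].

### API

Orientations are given as a unit quaternion [w, x, y, z].
In Python, from station import monitor, eyes, bot gives the robot as it stands.
- The arm moves only by the tool step_hand, called after "Call:" by a JSON object that holds its "api" and its "payload", one argument or row to a line. Schema: {"type":"object","properties":{"offsets":{"type":"object","properties":{"x":{"type":"array","items":{"type":"number"},"minItems":1,"maxItems":20},"y":{"type":"array","items":{"type":"number"},"minItems":1,"maxItems":20},"z":{"type":"array","items":{"type":"number"},"minItems":1,"maxItems":20},"rz":{"type":"array","items":{"type":"number"},"minItems":1,"maxItems":20},"aperture":{"type":"array","items":{"type":"number"},"minItems":1,"maxItems":20}},"additionalProperties":false,"required":["x","y","z","rz","aperture"]},"squeeze":{"type":"number"},"only":{"type":"string"},"quiet":{"type":"boolean"},"lines":{"type":"string"}},"required":["offsets"],"additionalProperties":false}. offsets is an object with one list for each field, all of the same length, 1 to 20, a row being the entries at one place: x, y, z (the shift in shares of the most that a row can go, 1 being 50 mm), rz (a turn about the tool's z in a scale on which 1.0 is 2 pi rad), aperture (the opening from 0.0 (shut) to 1.0 (fully open)); each row shifts and turns the commanded pose from where the row before left it, along the tool's axes as they then stand; what a row does not reach is not made up. A row lasts 1/10 s, in which the tool goes at most 0.05 m and 0.15 rad, less where a joint would pass 70% of its speed; a pose out of reach is approached as far as the arm can. The fingers move at their own pace and stop on an object; squeeze is the grip in N (left out, the last holds). Time passes only in rows, so rows that do not move let the fingers close. The tool returns the time, the measured TCP pose, the force, the opening and the grip force at its end. only (a regular expression) keeps the lines of the reply that match it, lines (a string "A,B") keeps lines A to B, and quiet returns only ok. Shift and turn numbers lie between -1 and 1, and a call with a number outside is refused. Input that does not fit is refused with a message, and nothing moves.
- monitor.get_obs(): the state, without advancing time (a new reading comes with each control period).
- eyes.read_camera(name): name is "scene" or "side" or "wrist"; returns the picture (400x640x3 uint8, blue, green, red); there is no depth.
- eyes.camera_info(name): a dict with "vertical_fov" (degrees; the focal length in pixels is half the picture's height over the tangent of half this angle, whatever the lens; pixels are square), "cx", "cy" (the principal point, pixels), "view" (4x4, takes a point from world to camera coordinates); the wrist camera has in their place "hand_eye" (4x4, takes a point from camera to tool coordinates, whose origin is the TCP and whose axes are the flange's). Camera axes: x right, y up, looking along -z (the intrinsics and any distortion apply to the point x, -y, -z); pixel columns grow to the right and rows downward; lengths in m; the calibration is good to about 2 mm. The wrist camera is an equidistant fisheye: a pixel r from the principal point sees the ray r / f radians off the axis. A picture is of the moment at which its call begins: read the wrist's pose just before it. camera_info takes no time and is no camera call.
- bot.hand_in(): hands the job in; it is judged then, once.
The state is a dict: "t": time; "q": joint angles; "joint_vel": joint speeds; "joint_torque": joint torques, N m; "eef_pos": TCP position; "tool_rot": TCP orientation; "contact_force": force on the tool from outside, world axes, zero at the start; "torque": the same for the moment, N m; "gripper_width": opening from 0.0 (shut) to 1.0 (fully open); "grasp_force": force on a finger pad.
Only numpy, scipy, OpenCV 4.12 (cv2) and the standard library are available. Lean on these libraries where they do the work, as an engineer would, in place of code of your own. Each camera call takes 0.05 s, during which the arm holds its last target. There are 200 camera calls.

### The job

Clear the empties around the can crusher into the sorting caddy: stand both dented, opened blue drinks cans upright in the blue bin, lay the flat crushed blue can in the yellow bin, and stand the empty steel food tin upright in the grey bin. Leave the full, unopened blue can, the cone of blue thread and the tin that holds the pencils standing where they are.

Things in the scene. Friction and masses are not known exactly. Their poses are not given: they have to be found in the camera images.
- can_a: One of two dented, opened, empty blue drinks cans, standing upright (20 g, 53 mm across, 82 mm high). Silver lid with a black drinking hole; buckled, narrower waist (46 mm) from 30 to 50 mm up. Grip it across the sound upper part, 50 to 82 mm up, 52 mm wide in every direction. Origin: centre of the underside, z up; yaw is arbitrary.
- can_b: The other dented, opened, empty blue drinks can, the same in size and shape as can_a. Origin: centre of the underside, z up; yaw is arbitrary.
- puck: A crushed blue drinks can: a flat round puck with folded edges, lying flat (20 g, 58 mm across, 24 mm thick), silver lid with a black drinking hole on top. Origin: centre of the underside, z up.
- food_tin: Small empty bare-steel food tin, open at the top, standing upright (45 g, 53 mm across, 66 mm high, wall 2.5 mm; its cut lid lies tilted inside, well below the rim). Origin: centre of the underside, z up.
- full_can: Look-alike, to be left alone: a full, unopened blue drinks can, straight-sided with a silver band, silver lid with a tab and no hole (170 g, 53 mm across, 90 mm high), standing. Origin: centre of the underside, z up.
- thread_cone: Look-alike, to be left alone: a cone of blue sewing thread on a white paper core (110 g, 57 mm across at the foot, 40 mm at the top of the thread, 89 mm high), standing. Origin: centre of the underside, z up.
- pencil_tin: Look-alike, to be left alone: the same kind of steel tin as the food tin (53 mm across, 66 mm high) with four coloured pencils standing in it, 126 mm high in all. Origin: centre of the underside, z up.
- bin_blue: Blue open bin, fixed, one of three side by side in a shallow wooden caddy. Outside 138 mm along its x, 98 along its y, 32 high; inside 132 by 92 mm; walls and floor 3 mm. Two cans fit side by side along its x, 60 mm apart. Origin: centre of its underside, 4 mm above the table; z up; its x points away from the robot, give or take 7 degrees (all three bins are turned alike).
- bin_yellow: Yellow open bin for the crushed can; same size, origin and axes as bin_blue. The bins stand in any order along y, 100 mm from centre to centre. The fixed caddy around them measures 150 by 310 mm, walls 28 mm high, with a low steel loop at each end reaching 27 mm farther out.
- bin_grey: Grey open bin for the steel tin, in the same caddy; same size, origin and axes as bin_blue.

How it is judged:
By the outcome, as a careful person would: the job done as asked, in the order asked, and still so for the second after the job is handed in, with the robot touching nothing.
It also fails if it takes over 99 s, if anything falls off the work surface, if the arm or the gripper's body presses on something with over 40 N, if the wrist force passes 120 N, or if a joint passes its speed limit or range.

## Working session

There is one attempt and no reset: what is moved stays moved. The work goes in short steps, Python scripts to look and compute and a tool call to move; the robot and the scene stay as the last step left them, time stands still between calls to the robot, and variables do not carry over. Pictures are saved under pics/ and viewed, at most 16 in all, crops included, and the job is handed in when it is done.

```bash
mkdir -p pics; ls; python3 - <<'E'
from station import monitor, eyes, bot
import cv2,json
o=monitor.get_obs(); print({k:(v if not hasattr(v,'tolist') else v.tolist()) for k,v in o.items()})
for n in("scene","side","wrist"):
    im=eyes.read_camera(n); cv2.imwrite(f"pics/{n}0.png",im); print(n,eyes.camera_info(n))
E
```

```text
pics
{'t': 0.0, 'q': [-0.10810044705206528, 0.4778372371349841, 0.022303470157491078, 1.5564392732902188, -0.011506275161134685, 1.109296433115269, -0.08305535562469796], 'joint_vel': [0.0011515890807198398, -0.0009411683165563956, -0.0005646883797633456, -0.00045019819521988547, -0.0021615708089462956, 0.0009108827850752476, 0.0006627181538511645], 'joint_torque': [-0.0005459678141050972, -59.64438199996948, 1.6076967492699623, -28.11946213245392, 0.012406363966874778, 0.009399005211889744, 2.2075349761507823e-05], 'eef_pos': [0.674411413292722, 1.016879672393222e-05, 0.23030525175052025], 'tool_rot': [-0.0006125123963076037, 0.7070724528499469, 0.707140501022404, -0.0006950274149176215], 'contact_force': [-0.574705042580335, -0.5511902237268121, 0.23636738960304637], 'torque': [-0.015617108959683731, 0.02446005676119126, 0.008066664975844469], 'grasp_force': 0.0, 'gripper_width': 1.001421569730077}
scene {'vertical_fov': 53.682437030523985, 'cx': 323.2895649170748, 'cy': 193.5300660501365, 'view': array([[ 0.7877738 ,  0.61593574, -0.00596789, -0.45084066],
       [-0.38388664,  0.
[... 255 characters left out ...]
view': array([[ 0.97580972, -0.2184829 ,  0.00778536, -0.53102461],
       [ 0.13257087,  0.61966683,  0.77358773, -0.11376314],
       [-0.17384002, -0.75384232,  0.63364139, -1.08396944],
       [ 0.        ,  0.        ,  0.        ,  1.        ]])}
wrist {'vertical_fov': 65.70646984690485, 'cx': 321.28545574493967, 'cy': 202.09359017986995, 'hand_eye': array([[ 8.49308327e-04,  9.53044444e-01,  3.02829268e-01,
         7.75345095e-02],
       [ 9.99999560e-01, -9.30270617e-04,  1.23109932e-04,
        -2.78400998e-04],
       [ 3.99042407e-04,  3.02829030e-01, -9.53044815e-01,
        -1.41434450e-01],
       [ 0.00000000e+00,  0.00000000e+00,  0.00000000e+00,
         1.00000000e+00]])}
```

View pics/scene0.png

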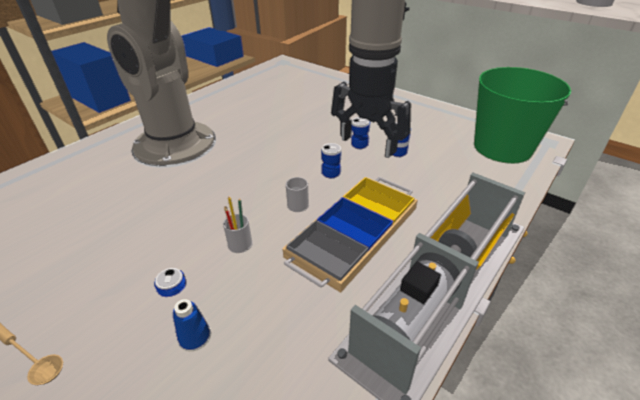

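View pics/side0.png

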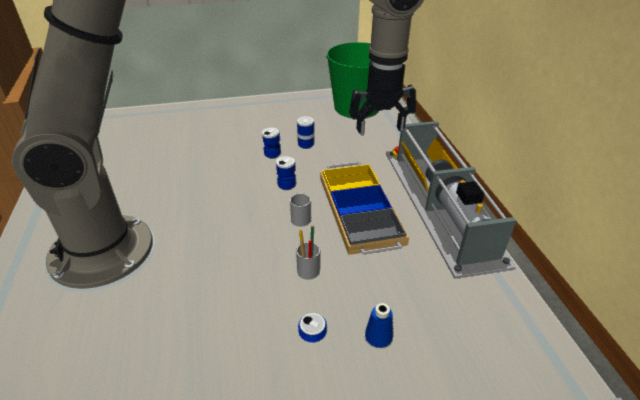

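View pics/wrist0.png

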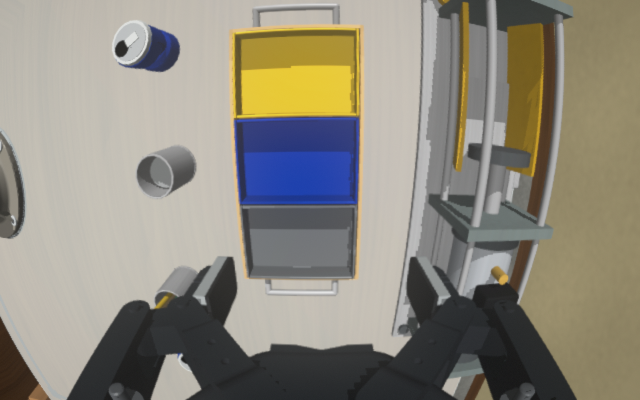

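```bash
python3 - <<'E'
import cv2,numpy as np
s=cv2.imread('pics/side0.png');c=cv2.imread('pics/scene0.png')
a=cv2.resize(s[110:260,250:410],None,fx=4,fy=4,interpolation=cv2.INTER_CUBIC)
cv2.imwrite('pics/m1.png',a)
b=cv2.resize(c[110:310,220:420],None,fx=3,fy=3,interpolation=cv2.INTER_CUBIC)
cv2.imwrite('pics/m2.png',b)
E
cat > h.py <<'E'
import numpy as np,cv2
from scipy.spatial.transform import Rotation as R
from station import monitor,eyes,bot
I={n:eyes.camera_info(n) for n in("scene","side","wrist")}
def tool():
    o=monitor.get_obs();q=o["tool_rot"];T=np.eye(4)
    T[:3,:3]=R.from_quat([q[1],q[2],q[3],q[0]]).as_matrix();T[:3,3]=o["eef_pos"];return T,o
def ray(n,u,v,T=None):
    c=I[n];f=200/np.tan(np.radians(c["vertical_fov"])/2);x,y=u-c["cx"],v-c["cy"]
    if n=="wrist":
        r=np.hypot(x,y)+1e-9;th=r/f;d=np.array([x/r*np.sin(th),-y/r*np.sin(th),-np.cos(th)]);M=T@c["hand_eye"]
    else: d=np.array([x/f,-y/f,-1]);M=np.linalg.inv(c["view"])
    return M[:3,3],M[:3,:3]@d
def on(n,u,v,z,T=None):
    p,d=ray(n,u,v,T);return (p+d*(z-p[2])/d[2]).round(4)
E
```

```text
(no output)
```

View pics/m1.png

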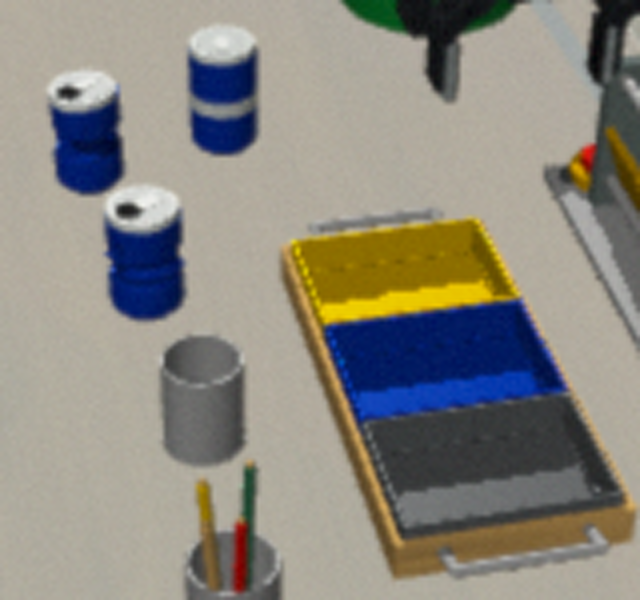

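View pics/m2.png

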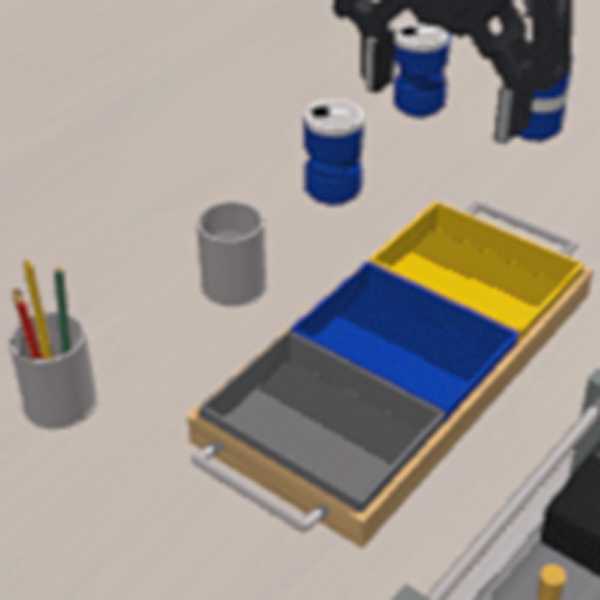

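```bash
python3 - <<'E'
from h import *
S=lambda x,y:((x+.5)/4-.5+250,(y+.5)/4-.5+110)
C=lambda x,y:((x+.5)/3-.5+220,(y+.5)/3-.5+110)
for n,s,c,z in[("far can",(84,90),(423,38),.082),("near can",(143,209),(334,117),.082),("tin",(203,360),(231,221),.066),
 ("yTL",(290,242),(438,204),.036),("yTR",(480,219),(583,268),.036),("gBL",(402,535),(200,412),.036),("gBR",(625,497),(362,508),.036)]:
    print(n,on("side",*S(*s),z),on("scene",*C(*c),z))
print("full",on("side",*S(223,45),.09))
print("puck",on("side",312,322,.024),on("scene",170,276,.024))
print("cone",on("side",382,309,.089),on("scene",183,306,.089)); print("pencil",on("side",308,253,.066),on("scene",237,225,.066))
T,o=tool()
for n,u,v in[("yTL",233,29),("yTR",360,29),("gBL",247,277),("gBR",357,277)]: print(n,on("wrist",u,v,.036,T))
print("tin",on("wrist",155,174,.066,T),"near can",on("wrist",132,45,.082,T))
E
```

```text
far can [0.4548 0.3217 0.082 ] [0.4556 0.3221 0.082 ]
near can [0.4734 0.1574 0.082 ] [0.4722 0.161  0.082 ]
tin [0.4869 0.0082 0.066 ] [0.484  0.0121 0.066 ]
yTL [0.5769 0.1624 0.036 ] [0.5793 0.1643 0.036 ]
yTR [0.7168 0.1619 0.036 ] [0.7151 0.1632 0.036 ]
gBL [ 0.5768 -0.1386  0.036 ] [ 0.5812 -0.1341  0.036 ]
gBR [ 0.7153 -0.1355  0.036 ] [ 0.7173 -0.1329  0.036 ]
full [0.5663 0.3529 0.09  ]
puck [ 0.4482 -0.3252  0.024 ] [ 0.4456 -0.3218  0.024 ]
cone [ 0.5727 -0.3709  0.089 ] [ 0.5728 -0.3678  0.089 ]
pencil [ 0.4698 -0.1773  0.066 ] [ 0.4791 -0.1703  0.066 ]
yTL [0.5774 0.1689 0.036 ]
yTR [0.7152 0.1647 0.036 ]
gBL [ 0.5784 -0.1307  0.036 ]
gBR [ 0.7193 -0.1287  0.036 ]
tin [0.488 0.013 0.066] near can [0.4762 0.1573 0.082 ]
```

Scene reading: the opened cans with black holes are at side (271,132) and (286,162). The banded full can is at (306,121), the tin at (301,200), the puck at (312,322), and the bins run yellow, blue, grey from +y to −y with about 0 yaw. I'll start by turning so the fingers close along y and going above the near can.

The rows are not in the units I measure in: shifts go in shares of 50 mm and turns go in shares of 2 pi rad. I convert before sending: 0.01 m is 0.2, 0.15 rad is 0.0239.

Call:
{"api": "step_hand", "payload": {
  "offsets": {"x":[0,0,0,0,0,0,0,0,0,0,0],"y":[0,0,0,0,0,0,0,0,0,0,0],"z":[0.2,0.2,0.2,0.2,0.2,0.2,0,0,0,0,0],"rz":[0.0239,0.0239,0.0239,0.0239,0.0239,0.0239,0.0239,0.0239,0.0239,0.0239,0.0111],"aperture":[1,1,1,1,1,1,1,1,1,1,1]},
  "squeeze": 25
}}

```text
t: 1.25
eef_pos: [0.6747, 0.0002, 0.1709]
tool_rot: [0.0, 1.0, -0.002, -0.0]
contact_force: [0.3, -0.1, -0.2]
gripper_width: 0.998
grasp_force: 0.0
```

Call:
{"api": "step_hand", "payload": {
  "offsets": {"x":[-0.5,-0.5,-0.5,-0.5,-0.5,-0.5,-0.5,-0.5,0,0],"y":[-0.4,-0.4,-0.4,-0.4,-0.4,-0.4,-0.4,-0.4,0,0],"z":[0,0,0,0,0,0,0,0,0,0],"rz":[0,0,0,0,0,0,0,0,0,0],"aperture":[1,1,1,1,1,1,1,1,1,1]}
}}

```text
t: 2.25
eef_pos: [0.4747, 0.1602, 0.1714]
tool_rot: [-0.0, 1.0, 0.001, 0.0]
contact_force: [0.4, -0.5, 0.4]
gripper_width: 1.001
grasp_force: 0.0
```

```bash
python3 - <<'E'
from h import *
T,o=tool();print(T.round(3))
cv2.imwrite("pics/w1.png",eyes.read_camera("wrist"))
E
```

```text
[[ 1.     0.002  0.     0.475]
 [ 0.002 -1.     0.     0.16 ]
 [ 0.    -0.    -1.     0.171]
 [ 0.     0.     0.     1.   ]]
```

View pics/w1.png

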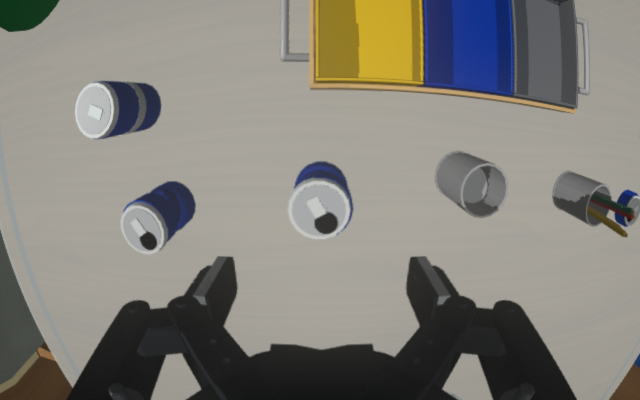

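The wrist view shows the near can's lid with its hole at about (320,208), the far can's lid at (145,228), the full can's tab lid at (97,109), and the food tin's rim at about (484,188).

```bash
python3 - <<'E'
from h import *
T,o=tool()
for n,u,v,z in[("near",320,208,.082),("far",144,228,.082),("tin",484,189,.066),("full",97,109,.09)]: print(n,on("wrist",u,v,z,T))
E
```

```text
near [0.4744 0.1605 0.082 ]
far [0.4543 0.3209 0.082 ]
tin [0.4869 0.0113 0.066 ]
full [0.5652 0.3518 0.09  ]
```

In the tool's units: 0.025 m is 0.5.

Call:
{"api": "step_hand", "payload": {
  "offsets": {"x":[0,0,0,0,0,0,0,0,0,0,0,0],"y":[0,0,0,0,0,0,0,0,0,0,0,0],"z":[0.5,0.5,0.5,0.5,0.5,0,0,0,0,0,0,0],"rz":[0,0,0,0,0,0,0,0,0,0,0,0],"aperture":[1,1,1,1,1,1,0,0,0,0,0,0]},
  "squeeze": 25
}}

```text
t: 3.5
eef_pos: [0.4761, 0.16, 0.0476]
tool_rot: [-0.0, 1.0, 0.0, 0.001]
contact_force: [-0.1, -1.6, 6.9]
gripper_width: 0.606
grasp_force: 26.1
```

Call:
{"api": "step_hand", "payload": {
  "offsets": {"x":[0,0,0,0,0],"y":[0,0,0,0,0],"z":[-0.2,-0.4,-0.6,-0.6,0],"rz":[0,0,0,0,0],"aperture":[0,0,0,0,0]}
}}

```text
t: 4.0
eef_pos: [0.4773, 0.1609, 0.1405]
tool_rot: [-0.002, 1.0, 0.0, 0.003]
contact_force: [1.1, -0.0, -0.2]
gripper_width: 0.607
grasp_force: 26.4
```

In the tool's units: 0.025 m is 0.5, 0.018 m is 0.36.

Call:
{"api": "step_hand", "payload": {
  "offsets": {"x":[0.3,0.5,0.5,0.5,0.5,0.5,0.5,0.5,0.2,0,0],"y":[0.2,0.36,0.36,0.36,0.36,0.36,0.36,0.36,0.2,0,0],"z":[0,0,0,0,0,0,0,0,0,0,0],"rz":[0,0,0,0,0,0,0,0,0,0,0],"aperture":[0,0,0,0,0,0,0,0,0,0,0]}
}}

```text
t: 5.1
eef_pos: [0.6738, 0.0149, 0.1358]
tool_rot: [-0.0, 1.0, 0.001, -0.001]
contact_force: [-0.9, 1.1, 1.1]
gripper_width: 0.605
grasp_force: 26.4
```

```bash
python3 - <<'E'
from h import *
T,o=tool();print(T[:3,3])
cv2.imwrite("pics/w2.png",np.hstack([eyes.read_camera("wrist")[:,100:500],eyes.read_camera("side")[60:,200:600][:400] if 0 else np.pad(eyes.read_camera("side")[100:300,230:430],((0,200),(0,0),(0,0)))]))
E
```

```text
[0.67383464 0.01486407 0.13583068]
```

View pics/w2.png

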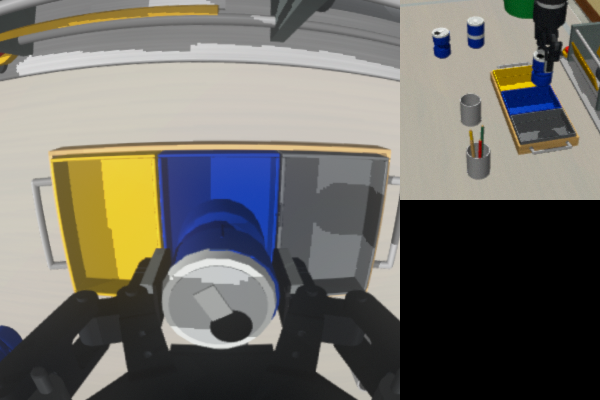

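The can hangs upright between the blue bin's walls (picture columns 259 to 378), with clear room to the far rim. Lowering it now.

In the tool's units: 0.025 m is 0.5, 0.02 m is 0.4.

Call:
{"api": "step_hand", "payload": {
  "offsets": {"x":[0.06,0,0,0,0,0,0],"y":[0,0,0,0,0,0,0],"z":[0.4,0.5,0.4,0.2,0.08,0,0],"rz":[0,0,0,0,0,0,0],"aperture":[0,0,0,0,0,0,0]}
}}

```text
t: 5.9
eef_pos: [0.6786, 0.0142, 0.0584]
tool_rot: [-0.0, 1.0, 0.0, 0.001]
contact_force: [-0.2, 0.2, -0.2]
gripper_width: 0.602
grasp_force: 26.4
```

```bash
python3 - <<'E'
from h import *
T,o=tool()
T[:3,3]=[.6738,.0149,.1358]
for u,v in((259,153),(378,154)): print(on("wrist",u,v,.036,T))
E
```

```text
[0.7153 0.0645 0.036 ]
[ 0.7145 -0.0301  0.036 ]
```

In the tool's units: 0.002 m is 0.04, 0.001 m is 0.02.

Call:
{"api": "step_hand", "payload": {
  "offsets": {"x":[0,0,0,0],"y":[0,0,0,0],"z":[0.04,0.02,0,0],"rz":[0,0,0,0],"aperture":[0,0,0,0]}
}}

```text
t: 6.3
eef_pos: [0.6784, 0.014, 0.0547]
tool_rot: [-0.0, 1.0, 0.0, 0.0]
contact_force: [0.5, -0.2, 2.9]
gripper_width: 0.608
grasp_force: 26.5
```

Call:
{"api": "step_hand", "payload": {
  "offsets": {"x":[0,0,0,0,0,0,0,0,0,-0.2,-0.5,-0.5,-0.5,-0.5,-0.5,-0.5,-0.5,-0.5,-0.28,0],"y":[0,0,0,0,0,0,0,0,0,-0.4,-0.7,-0.7,-0.7,-0.7,-0.7,-0.7,-0.7,-0.6,-0.24,0],"z":[0,0,0,0,0,-0.3,-0.5,-0.6,-0.6,0,0,0,0,0,0,0,0,0,0,0],"rz":[0,0,0,0,0,0,0,0,0,0,0,0,0,0,0,0,0,0,0,0],"aperture":[0.75,0.8,0.9,1,1,1,1,1,1,1,1,1,1,1,1,1,1,1,1,1]}
}}

```text
t: 8.3
eef_pos: [0.4514, 0.324, 0.1552]
tool_rot: [-0.001, 1.0, 0.003, -0.0]
contact_force: [0.5, 0.8, 0.9]
gripper_width: 1.002
grasp_force: 0.0
```

```bash
python3 - <<'E'
from h import *
T,o=tool();print(T[:3,3])
cv2.imwrite("pics/w3.png",np.hstack([eyes.read_camera("wrist")[:,100:500],cv2.resize(eyes.read_camera("side")[100:300,230:430],(400,400))]))
E
```

```text
[0.45140268 0.32396318 0.15524605]
```

View pics/w3.png

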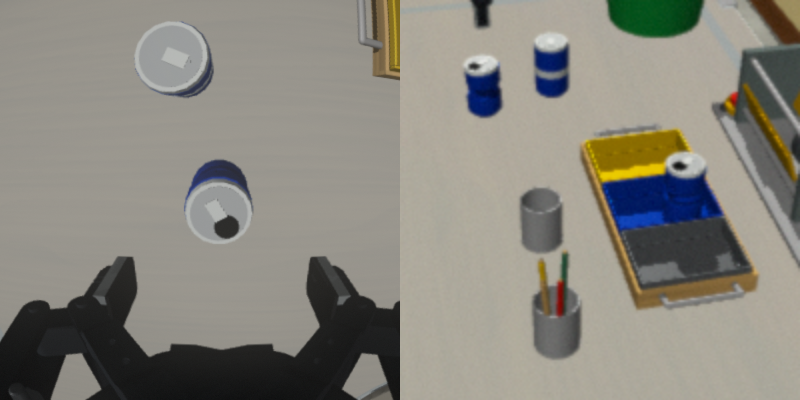

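The first can stands upright in the blue bin, at about (684,180) in the right half. The second can's lid, with its hole, is centred between the fingers at wrist (319,212).

In the tool's units: 0.025 m is 0.5, 0.003 m is 0.06.

Call:
{"api": "step_hand", "payload": {
  "offsets": {"x":[0.06,0,0,0,0,0,0,0,0,0,0,0],"y":[0.04,0,0,0,0,0,0,0,0,0,0,0],"z":[0.3,0.5,0.5,0.5,0.34,0,0,0,0,0,0,0],"rz":[0,0,0,0,0,0,0,0,0,0,0,0],"aperture":[1,1,1,1,1,1,0,0,0,0,0,0]},
  "squeeze": 25
}}

```text
t: 9.6
eef_pos: [0.4578, 0.3192, 0.0484]
tool_rot: [-0.001, 1.0, 0.0, 0.001]
contact_force: [0.6, -1.0, 6.4]
gripper_width: 0.605
grasp_force: 26.7
```

Call:
{"api": "step_hand", "payload": {
  "offsets": {"x":[0,0,0,0,0],"y":[0,0,0,0,0],"z":[-0.2,-0.4,-0.6,-0.6,0],"rz":[0,0,0,0,0],"aperture":[0,0,0,0,0]}
}}

```text
t: 10.1
eef_pos: [0.4587, 0.3204, 0.1416]
tool_rot: [-0.003, 1.0, 0.0, 0.002]
contact_force: [0.8, 1.2, -0.7]
gripper_width: 0.607
grasp_force: 26.2
```

Call:
{"api": "step_hand", "payload": {
  "offsets": {"x":[0.2,0.36,0.36,0.36,0.36,0.36,0.36,0.36,0.36,0.16,0,0],"y":[0.3,0.64,0.64,0.64,0.64,0.64,0.64,0.64,0.64,0.68,0,0],"z":[0,0,0,0,0,0,0,0,0,0,0,0],"rz":[0,0,0,0,0,0,0,0,0,0,0,0],"aperture":[0,0,0,0,0,0,0,0,0,0,0,0]}
}}

```text
t: 11.3
eef_pos: [0.6185, 0.0131, 0.1369]
tool_rot: [0.0, 1.0, -0.001, -0.001]
contact_force: [-0.1, 0.2, -0.9]
gripper_width: 0.607
grasp_force: 26.2
```

In the tool's units: 0.025 m is 0.5, 0.02 m is 0.4.

Call:
{"api": "step_hand", "payload": {
  "offsets": {"x":[0,0,0,0,0,0,0,0],"y":[-0.02,0,0,0,0,0,0,0],"z":[0.4,0.5,0.4,0.2,0.1,0.04,0,0],"rz":[0,0,0,0,0,0,0,0],"aperture":[0,0,0,0,0,0,0,0]}
}}

```text
t: 12.1
eef_pos: [0.6197, 0.0151, 0.0562]
tool_rot: [-0.0, 1.0, 0.0, 0.001]
contact_force: [0.4, -0.8, -0.2]
gripper_width: 0.606
grasp_force: 26.4
```

```bash
python3 - <<'E'
from h import *
cv2.imwrite("pics/w4.png",np.hstack([cv2.resize(eyes.read_camera("scene")[120:320,240:440],(400,400)),cv2.resize(eyes.read_camera("side")[100:300,230:430],(400,400))]))
E
```

```text
(no output)
```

View pics/w4.png

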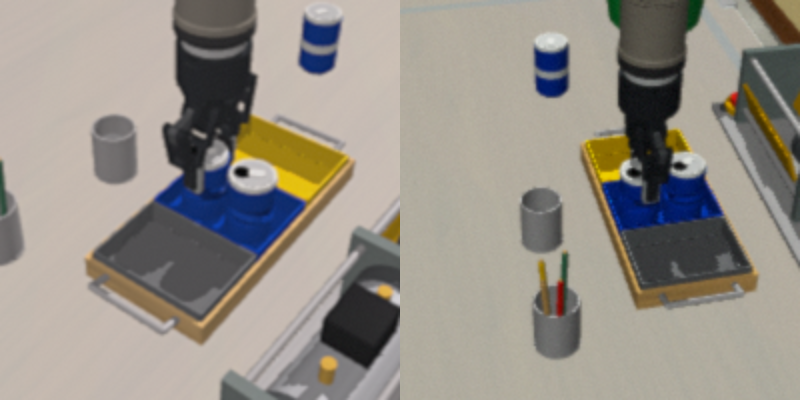

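Both cans are side by side in the blue bin. Now release, lift and turn back.

In the tool's units: -0.03 m is -0.6, -0.015 m is -0.3.

Call:
{"api": "step_hand", "payload": {
  "offsets": {"x":[0,0,0,0,0,0,0,0,0,0,0,0,0],"y":[0,0,0,0,0,0,0,0,0,0,0,0,0],"z":[0.04,0,0,0,0,0,0,-0.3,-0.5,-0.6,-0.6,-0.6,0],"rz":[0,0,0,0,0,0,0,0,0,0,0,0,0],"aperture":[0,0,0.75,0.8,0.9,1,1,1,1,1,1,1,1]}
}}

```text
t: 13.5
eef_pos: [0.622, 0.0146, 0.189]
tool_rot: [-0.001, 1.0, 0.0, 0.004]
contact_force: [0.8, -0.1, 0.9]
gripper_width: 1.004
grasp_force: 0.0
```

Call:
{"api": "step_hand", "payload": {
  "offsets": {"x":[0,0,0,0,0,0,0,0,0,0,0,0],"y":[0,0,0,0,0,0,0,0,0,0,0,0],"z":[0,0,0,0,0,0,0,0,0,0,0,0],"rz":[-0.0239,-0.0239,-0.0239,-0.0239,-0.0239,-0.0239,-0.0239,-0.0239,-0.0239,-0.0239,-0.0111,0],"aperture":[1,1,1,1,1,1,1,1,1,1,1,1]}
}}

```text
t: 14.7
eef_pos: [0.6188, 0.0146, 0.1835]
tool_rot: [-0.0, 0.707, 0.707, -0.0]
contact_force: [-0.2, 0.3, 0.1]
gripper_width: 0.995
grasp_force: 0.0
```

```bash
python3 - <<'E'
from h import *
cv2.imwrite("pics/w5.png",np.hstack([cv2.resize(eyes.read_camera("scene")[120:320,240:440],(400,400)),cv2.resize(eyes.read_camera("side")[100:300,230:430],(400,400))]))
T,o=tool();print(T.round(3))
E
```

```text
[[ 0.002  1.     0.     0.619]
 [ 1.    -0.002 -0.     0.015]
 [-0.     0.    -1.     0.184]
 [ 0.     0.     0.     1.   ]]
```

View pics/w5.png

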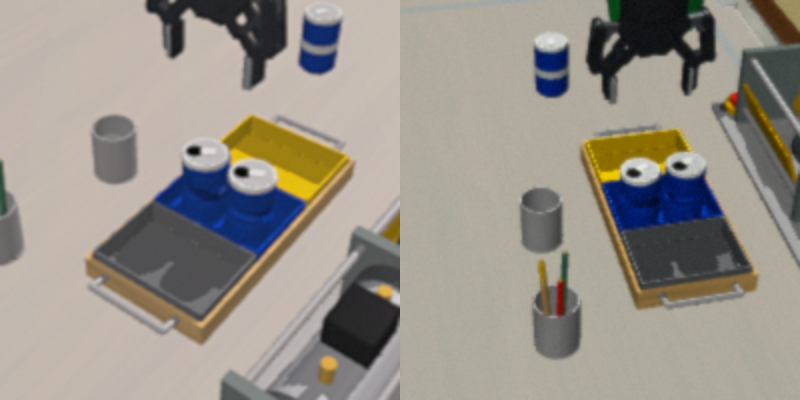

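Both cans stand in the blue bin. Next is the puck.

In the tool's units: -0.033 m is -0.66, -0.017 m is -0.34.

Call:
{"api": "step_hand", "payload": {
  "offsets": {"x":[-0.4,-0.66,-0.66,-0.66,-0.66,-0.66,-0.66,-0.66,-0.66,-0.66,-0.4,0,0],"y":[-0.2,-0.34,-0.34,-0.34,-0.34,-0.34,-0.34,-0.34,-0.34,-0.34,-0.2,0,0],"z":[0,0,0,0,0,0,0,0,0,0,0,0,0],"rz":[0,0,0,0,0,0,0,0,0,0,0,0,0],"aperture":[1,1,1,1,1,1,1,1,1,1,1,1,1]}
}}

```text
t: 16.1
eef_pos: [0.446, -0.322, 0.1834]
tool_rot: [-0.0, 0.708, 0.706, 0.0]
contact_force: [0.5, 1.7, -0.2]
gripper_width: 1.005
grasp_force: 0.0
```

```bash
python3 - <<'E'
from h import *
T,o=tool();im=eyes.read_camera("wrist");cv2.imwrite("pics/w6.png",im);print(T[:3,3])
b=cv2.inRange(cv2.cvtColor(im,cv2.COLOR_BGR2HSV),(105,120,40),(130,255,255))
for c in cv2.findContours(b,cv2.RETR_EXTERNAL,cv2.CHAIN_APPROX_SIMPLE)[0]:
    if cv2.contourArea(c)>300: (u,v),r=cv2.minEnclosingCircle(c);print(u,v,r,on("wrist",u,v,.014,T))
E
```

```text
[ 0.4459914  -0.32200482  0.18337842]
439.2503662109375 230.32183837890625 33.8293571472168 [ 0.5807 -0.3773  0.014 ]
```

View pics/w6.png

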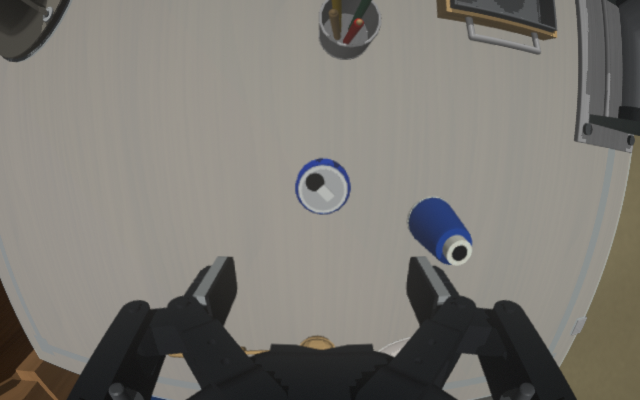

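The puck is at about (323,186). The cone, to its right at (440,230), is clear of the open fingers.

In the tool's units: 0.03 m is 0.6, 0.02 m is 0.4.

```bash
python3 - <<'E'
from h import *
T,o=tool();print(on("wrist",323,186,.015,T),on("wrist",459,252,.089,T),T[:3,3])
E
```

```text
[ 0.448  -0.3245  0.015 ] [ 0.5722 -0.3662  0.089 ] [ 0.44652952 -0.32111554  0.18331934]
```

Call:
{"api": "step_hand", "payload": {
  "offsets": {"x":[0,0,0,0,0,0,0],"y":[0,0,0,0,0,0,0],"z":[0.4,0.6,0.6,0.6,0.4,0,0],"rz":[0,0,0,0,0,0,0],"aperture":[1,1,1,1,1,1,1]}
}}

```text
t: 16.85
eef_pos: [0.4468, -0.321, 0.0536]
tool_rot: [-0.0, 0.707, 0.708, 0.0]
contact_force: [0.5, 0.4, -0.1]
gripper_width: 1.001
grasp_force: 0.0
```

In the tool's units: 0.02 m is 0.4, -0.003 m is -0.06.

Call:
{"api": "step_hand", "payload": {
  "offsets": {"x":[-0.06,0,0,0,0,0,0,0,0,0,0],"y":[0.02,0,0,0,0,0,0,0,0,0,0],"z":[0.3,0.4,0.2,0.06,0,0,0,0,0,0,0],"rz":[0,0,0,0,0,0,0,0,0,0,0],"aperture":[1,1,1,1,1,0,0,0,0,0,0]},
  "squeeze": 30
}}

```text
t: 17.95
eef_pos: [0.4476, -0.3254, 0.0062]
tool_rot: [0.001, 0.707, 0.707, 0.0]
contact_force: [-2.0, 0.8, 5.9]
gripper_width: 0.666
grasp_force: 31.5
```

Call:
{"api": "step_hand", "payload": {
  "offsets": {"x":[0,0,0,0,0,0,0],"y":[0,0,0,0,0,0,0],"z":[-0.2,-0.4,-0.6,-0.6,-0.6,-0.6,0],"rz":[0,0,0,0,0,0,0],"aperture":[0,0,0,0,0,0,0]}
}}

```text
t: 18.65
eef_pos: [0.4492, -0.3267, 0.1601]
tool_rot: [0.004, 0.707, 0.707, 0.001]
contact_force: [0.2, 0.3, 0.7]
gripper_width: 0.664
grasp_force: 32.2
```

In the tool's units: 0.035 m is 0.7, 0.03 m is 0.6.

Call:
{"api": "step_hand", "payload": {
  "offsets": {"x":[0.2,0.4,0.6,0.7,0.7,0.7,0.7,0.7,0.7,0.7,0.7,0.7,0.7,0.5,0.16,0,0],"y":[0.4,0.6,0.6,0.6,0.6,0.6,0.4,0.16,0,0,0,0,0,0,0,0,0],"z":[0,0,0,0,0,0,0,0,0,0,0,0,0,0,0,0,0],"rz":[0,0,0,0,0,0,0,0,0,0,0,0,0,0,0,0,0],"aperture":[0,0,0,0,0,0,0,0,0,0,0,0,0,0,0,0,0]}
}}

```text
t: 20.35
eef_pos: [0.645, 0.1156, 0.1551]
tool_rot: [0.0, 0.708, 0.706, -0.001]
contact_force: [0.0, -1.0, -0.0]
gripper_width: 0.662
grasp_force: 32.2
```

```bash
python3 - <<'E'
from h import *
T,o=tool();im=eyes.read_camera("wrist");s=eyes.read_camera("side");print(T[:3,3])
cv2.imwrite("pics/w7.png",np.hstack([im[:,120:520],cv2.resize(s[100:300,230:430],(400,400))]))
E
```

```text
[0.64502817 0.11563906 0.1551152 ]
```

View pics/w7.png

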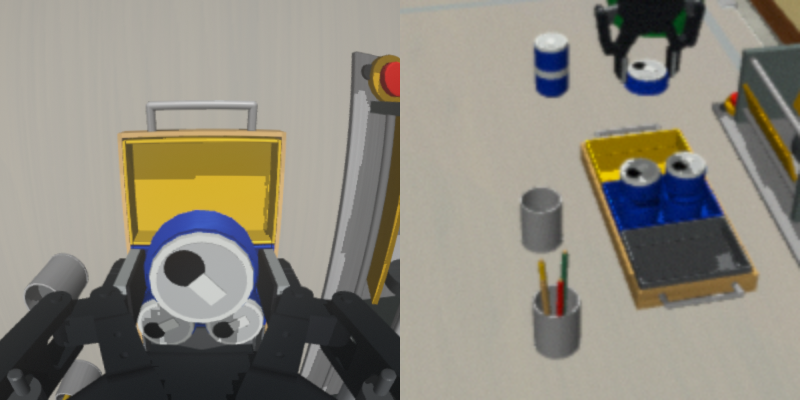

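In the tool's units: 0.03 m is 0.6, 0.015 m is 0.3.

Call:
{"api": "step_hand", "payload": {
  "offsets": {"x":[0.06,0,0,0,0,0,0,0],"y":[0.04,0,0,0,0,0,0,0],"z":[0.4,0.6,0.6,0.6,0.3,0.2,0,0],"rz":[0,0,0,0,0,0,0,0],"aperture":[0,0,0,0,0,0,0,0]}
}}

```text
t: 21.25
eef_pos: [0.648, 0.1208, 0.0214]
tool_rot: [0.0, 0.707, 0.707, 0.001]
contact_force: [-0.3, -0.2, 0.2]
gripper_width: 0.665
grasp_force: 32.2
```

In the tool's units: 0.004 m is 0.08, 0.003 m is 0.06.

Call:
{"api": "step_hand", "payload": {
  "offsets": {"x":[0,0,0,0,0],"y":[0,0,0,0,0],"z":[0.08,0.06,0.02,0,0],"rz":[0,0,0,0,0],"aperture":[0,0,0,0,0]}
}}

```text
t: 21.75
eef_pos: [0.6474, 0.1211, 0.0133]
tool_rot: [0.0, 0.707, 0.707, 0.0]
contact_force: [-1.7, 0.2, 5.1]
gripper_width: 0.664
grasp_force: 32.6
```

Call:
{"api": "step_hand", "payload": {
  "offsets": {"x":[0,0,0,0,0,0,0,0,0,0,0,0],"y":[0,0,0,0,0,0,0,0,0,0,0,0],"z":[0,0,0,0,0,-0.2,-0.4,-0.6,-0.6,-0.6,-0.6,0],"rz":[0,0,0,0,0,0,0,0,0,0,0,0],"aperture":[0.75,0.8,0.85,0.88,0.88,0.88,0.88,0.88,0.88,1,1,1]}
}}

```text
t: 22.95
eef_pos: [0.65, 0.1215, 0.1682]
tool_rot: [0.002, 0.707, 0.707, 0.004]
contact_force: [0.4, -0.3, 0.2]
gripper_width: 1.003
grasp_force: 0.0
```

```bash
python3 - <<'E'
from h import *
T,o=tool();im=eyes.read_camera("wrist");s=eyes.read_camera("side");print(T[:3,3])
cv2.imwrite("pics/w8.png",np.hstack([im[:,120:520],cv2.resize(s[100:300,230:430],(400,400))]))
E
```

```text
[0.65004341 0.12153043 0.16817866]
```

View pics/w8.png

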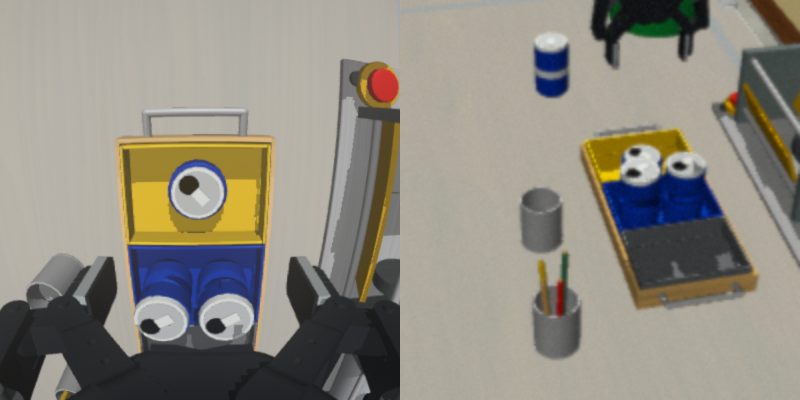

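The puck lies flat in the yellow bin and both cans stand in the blue bin. Next is the tin.

In the tool's units: -0.03 m is -0.6, -0.015 m is -0.3.

Call:
{"api": "step_hand", "payload": {
  "offsets": {"x":[-0.3,-0.4,-0.4,-0.4,-0.4,-0.3,0,0],"y":[-0.4,-0.6,-0.6,-0.6,-0.6,-0.4,0,0],"z":[0,0,0,0,0,0,0,0],"rz":[0,0,0,0,0,0,0,0],"aperture":[1,1,1,1,1,1,1,1]},
  "squeeze": 25
}}

```text
t: 23.85
eef_pos: [0.4866, 0.0109, 0.1619]
tool_rot: [-0.0, 0.707, 0.707, -0.0]
contact_force: [0.1, 0.3, 0.5]
gripper_width: 0.994
grasp_force: 0.0
```

```bash
python3 - <<'E'
from h import *
T,o=tool();im=eyes.read_camera("wrist");cv2.imwrite("pics/w9.png",im[60:340,180:480]);print(T[:3,3])
E
```

```text
[0.48661627 0.01090616 0.16186922]
```

View pics/w9.png

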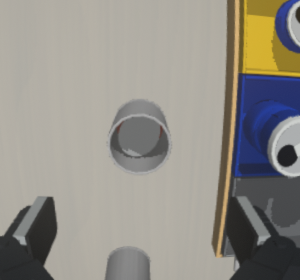

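The empty tin, with its cut lid inside, is centred at wrist (319,204), so it's lined up with the fingers. Descending to grip it.

In the tool's units: 0.03 m is 0.6, 0.02 m is 0.4.

```bash
python3 - <<'E'
from h import *
T,o=tool();print(on("wrist",319,204,.066,T))
E
```

```text
[0.4852 0.012  0.066 ]
```

Call:
{"api": "step_hand", "payload": {
  "offsets": {"x":[0,0,0,0,0,0,0,0,0,0,0,0,0],"y":[0,0,0,0,0,0,0,0,0,0,0,0,0],"z":[0.4,0.6,0.6,0.6,0.4,0.14,0,0,0,0,0,0,0],"rz":[0,0,0,0,0,0,0,0,0,0,0,0,0],"aperture":[1,1,1,1,1,1,1,0,0,0,0,0,0]}
}}

```text
t: 25.2
eef_pos: [0.4879, 0.0112, 0.0265]
tool_rot: [0.001, 0.707, 0.707, 0.001]
contact_force: [-1.1, 0.3, 6.6]
gripper_width: 0.617
grasp_force: 26.1
```

Call:
{"api": "step_hand", "payload": {
  "offsets": {"x":[0,0,0,0,0,0],"y":[0,0,0,0,0,0],"z":[-0.2,-0.4,-0.6,-0.6,-0.6,0],"rz":[0,0,0,0,0,0],"aperture":[0,0,0,0,0,0]}
}}

```text
t: 25.8
eef_pos: [0.4897, 0.0111, 0.1498]
tool_rot: [0.002, 0.707, 0.707, 0.003]
contact_force: [0.7, -0.8, -0.4]
gripper_width: 0.616
grasp_force: 26.5
```

Call:
{"api": "step_hand", "payload": {
  "offsets": {"x":[-0.3,-0.4,-0.4,-0.4,-0.3,-0.12,0,0],"y":[0.4,0.6,0.6,0.6,0.6,0.4,0,0],"z":[0,0,0,0,0,0,0,0],"rz":[0,0,0,0,0,0,0,0],"aperture":[0,0,0,0,0,0,0,0]}
}}

```text
t: 26.6
eef_pos: [0.6462, -0.0849, 0.1447]
tool_rot: [-0.001, 0.707, 0.707, -0.0]
contact_force: [-0.0, 0.2, -0.4]
gripper_width: 0.613
grasp_force: 26.5
```

In the tool's units: 0.03 m is 0.6, 0.025 m is 0.5.

Call:
{"api": "step_hand", "payload": {
  "offsets": {"x":[0,0,0,0,0,0,0,0],"y":[0.02,0,0,0,0,0,0,0],"z":[0.4,0.6,0.5,0.3,0.2,0.12,0,0],"rz":[0,0,0,0,0,0,0,0],"aperture":[0,0,0,0,0,0,0,0]}
}}

```text
t: 27.4
eef_pos: [0.6486, -0.0851, 0.0402]
tool_rot: [0.001, 0.707, 0.707, 0.0]
contact_force: [0.7, 0.2, 0.2]
gripper_width: 0.615
grasp_force: 26.5
```

Call:
{"api": "step_hand", "payload": {
  "offsets": {"x":[0,0,0,0,0],"y":[0,0,0,0,0],"z":[0.06,0.02,0.02,0,0],"rz":[0,0,0,0,0],"aperture":[0,0,0,0,0]}
}}

```text
t: 27.9
eef_pos: [0.648, -0.085, 0.0343]
tool_rot: [0.0, 0.707, 0.707, 0.0]
contact_force: [0.3, 0.3, -0.5]
gripper_width: 0.616
grasp_force: 26.5
```

Call:
{"api": "step_hand", "payload": {
  "offsets": {"x":[0,0,0,0,0,0,0,0,0,0,0,0,0,0,0,0,0,0],"y":[0,0,0,0,0,0,0,0,0,0,0,0,0,0,0,0,0,0],"z":[0.02,0,0,0,0,0,0,-0.2,-0.4,-0.6,-0.6,-0.6,-0.6,-0.4,0,0,0,0],"rz":[0,0,0,0,0,0,0,0,0,0,0,0,0,0,0,0,0,0],"aperture":[0,0,0.7,0.75,0.82,0.88,0.88,0.88,0.88,0.88,0.88,1,1,1,1,1,1,1]}
}}

```text
t: 29.7
eef_pos: [0.6472, -0.0849, 0.202]
tool_rot: [-0.001, 0.707, 0.707, -0.001]
contact_force: [0.2, -0.9, 0.5]
gripper_width: 0.996
grasp_force: 0.0
```

```bash
python3 - <<'E'
from h import *
c=eyes.read_camera("scene");s=eyes.read_camera("side");w=eyes.read_camera("wrist")
cv2.imwrite("pics/w10.png",np.hstack([cv2.resize(c[110:360,150:420],(270,400))*1,cv2.resize(s[100:360,230:430],(270,400)),w[:,200:440]]))
E
```

```text
(no output)
```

View pics/w10.png

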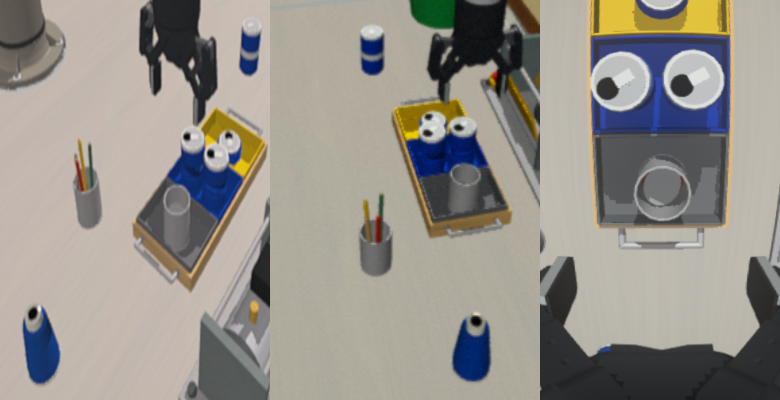

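All the items are upright or flat in their bins, the full can, cone and pencil tin still stand in place, and the gripper is clear. Handing in.

```bash
python3 -c "
from station import bot
print(bot.hand_in())"
```

```text
the job is handed in; nothing more can be done
None
```

Job handed in at about 30 s: both dented cans stand in the blue bin, the crushed can lies in the yellow bin, the empty tin stands in the grey bin, and the full can, thread cone and pencil tin were left where they were.

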